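# Line up four pipe rests by height on the setting bar

## Robot

A 6-joint arm with a two-finger parallel gripper is mounted at the origin on the work surface; the furniture and walls round the work are solid. World frame = base frame: x ahead of the robot, y to its left, z up, the work surface at z = 0. Lengths are in m, angles in rad, forces in N, time in s.
With the tool pointing down it reaches from about 0.375 to 0.975 m from the base axis. Payload 3.8 kg.
Tool frame: the origin (TCP) lies midway between the tips of the shut fingers; the grasp point (between the pads) lies 19 mm behind it; z points along the fingers, y is the line along which they close (so a half turn about z gives the same grasp; the last joint's range is limited). The gripper opens to 85 mm and grips with 20 to 120 N. Pads are 22 mm wide; open, the fingers measure 114 mm over their backs; the gripper's body (76 mm by 85 mm) begins 54 mm behind the grasp point. The pads swing forward as they close: fully open they stand 13 mm farther back than shut.
Start: joints at [-1.188, 0.264, 1.604, -0, 1.274, -0.037], TCP at [0.275, -0.616, 0.231] pointing down, gripper open.
Joint ranges: [-2.63, 2.63], [-0.94, 2.18], [0.31, 2.57], [-1.31, 4.45], [0, 2.66], [-2.55, 2.55]. Speed limits (rad/s): [2.57, 2.57, 3.14, 3.14, 3.14, 3.14].

## Interface

Orientations are given as a rotation vector (axis times angle).
In Python, from workcell import read_state, vision, ticket gives the robot as it stands. The module is installed in compiled form; this text tells all that it offers.
- The arm moves only by the tool jog_arm, never from a script. Its arguments are lists of equal length, an entry for each row: "turn": the turn, a rotation vector about the tool's x, y, z in rad, a list of three; "delta_pos": the shift along the tool's x, y, z in m, a list of three; "gripper": the finger opening in m, from 0 to 0.0854. In form: {"turn": [[rx, ry, rz], ...], "delta_pos": [[dx, dy, dz], ...], "gripper": [gripper, ...]}. A call has 1 to 20 rows; each row shifts and turns the commanded pose from where the row before left it, along the tool's axes as they then stand; what a row does not reach is not made up. A row lasts 1/12 s, in which the tool goes at most 41.7 mm and 7.16 degrees, less where a joint would pass 70% of its speed; a pose out of reach is approached as far as the arm can. A call with a gripper value outside its range is refused whole. The fingers move at their own pace and stop on an object; "grip_force" is the grip in N (left out, the last holds). Time passes only in rows, so rows that do not move let the fingers close. It gives the time, the measured TCP pose, the force, the opening and the grip force at its end, in the units of the state.
- read_state(): the state, without advancing time (a new reading comes with each control period).
- vision.read_camera(name): name is "side" or "top" or "wrist"; returns the picture (384x512x3 uint8, red, green, blue); there is no depth.
- vision.calibration(name): a dict with "vfov" (degrees; the focal length in pixels is half the picture's height over the tangent of half this angle, whatever the lens; pixels are square), "cx", "cy" (the principal point, pixels), "R" (3x3) and "t" (3): a world point X has camera coordinates R X + t; the wrist camera has in their place "mount" (4x4, takes a point from camera to tool coordinates, whose origin is the TCP and whose axes are the flange's). Camera axes: x right, y down, z forward; pixel columns grow to the right and rows downward; lengths in m; the calibration is good to about 2 mm. A picture is of the moment at which its call begins: read the wrist's pose just before it. calibration takes no time and is no camera call.
- ticket.finish_job(): hands the job in; it is judged then, once.
The state is a dict: "time": time; "q": joint angles; "joint_vel": joint speeds; "joint_torque": joint torques, N m; "tool_pos": TCP position; "tcp_rot": TCP orientation; "wrist_force": force on the tool from outside, world axes, zero at the start; "torque": the same for the moment, N m; "width": opening from 0.0 (shut) to 1.0 (fully open); "grip_force": force on a finger pad.
Only numpy, scipy, OpenCV 4.12 (cv2) and the standard library are available. Lean on these libraries where they do the work, as an engineer would, in place of code of your own. Each camera call takes 0.05 s, during which the arm holds its last target. There are 200 camera calls.

## Task

A pipe is to be propped on a slope for welding: stand the four steel pipe rests upright on the pads of the dark steel setting bar, one on each pad and centred on it, in order of height, with the tallest on the pad next to the red end stop and the shortest at the far end of the row. Do not tip any rest over, leave the brass block where it lies, and let go of everything at the end.

Things in the scene. Friction and masses are not known exactly. Their poses are not given: they have to be found in the camera images.
- rest_yellow: loose upright steel pipe rest, 94 mm tall, with a yellow cap: round foot 44 mm across and 6 mm thick, above it a plain round stem 28 mm across up to the top (the top 10 mm is the yellow cap, same width); 429 g nominal. Origin at the centre of its underside, z up along its axis; it is round, so its yaw does not matter. Grip the stem from above just under the top.
- rest_green: loose upright steel pipe rest, 76 mm tall, with a green cap: round foot 44 mm across and 6 mm thick, above it a plain round stem 28 mm across up to the top (the top 10 mm is the green cap, same width); 366 g nominal. Origin at the centre of its underside, z up along its axis; it is round, so its yaw does not matter. Grip the stem from above just under the top.
- rest_blue: loose upright steel pipe rest, 58 mm tall, with a blue cap: round foot 44 mm across and 6 mm thick, above it a plain round stem 28 mm across up to the top (the top 10 mm is the blue cap, same width); 303 g nominal. Origin at the centre of its underside, z up along its axis; it is round, so its yaw does not matter. Grip the stem from above just under the top.
- rest_white: loose upright steel pipe rest, 40 mm tall, with a white cap: round foot 44 mm across and 6 mm thick, above it a plain round stem 28 mm across up to the top (the top 10 mm is the white cap, same width); 240 g nominal. Origin at the centre of its underside, z up along its axis; it is round, so its yaw does not matter. Grip the stem from above just under the top.
- pad_1: one of four identical round black pads with a white ring, 60 mm across, 2 mm thick, fixed 78 mm apart in a straight row on the setting bar (a fixed flat dark steel bar, 390 x 74 x 12 mm). Which pad sits where in the row changes. Origin at the centre of its underside, on the bar (z = 12 mm; the pad's top is at z = 14 mm); x across the bar, y along it.
- pad_2: one of four identical round black pads with a white ring, 60 mm across, 2 mm thick, fixed 78 mm apart in a straight row on the setting bar (a fixed flat dark steel bar, 390 x 74 x 12 mm). Which pad sits where in the row changes. Origin at the centre of its underside, on the bar (z = 12 mm; the pad's top is at z = 14 mm); x across the bar, y along it.
- pad_3: one of four identical round black pads with a white ring, 60 mm across, 2 mm thick, fixed 78 mm apart in a straight row on the setting bar (a fixed flat dark steel bar, 390 x 74 x 12 mm). Which pad sits where in the row changes. Origin at the centre of its underside, on the bar (z = 12 mm; the pad's top is at z = 14 mm); x across the bar, y along it.
- pad_4: one of four identical round black pads with a white ring, 60 mm across, 2 mm thick, fixed 78 mm apart in a straight row on the setting bar (a fixed flat dark steel bar, 390 x 74 x 12 mm). Which pad sits where in the row changes. Origin at the centre of its underside, on the bar (z = 12 mm; the pad's top is at z = 14 mm); x across the bar, y along it.
- red_stop: red end stop, a block 60 x 18 x 22 mm fixed across one end of the setting bar (either end, it changes; an equal grey stop is on the other end). Origin at the centre of its underside, on the bar's top. In the line of the pads: the nearest pad's centre is 62 mm away, the next ones 140, 218 and 296 mm.
- brass_block: bystander: loose brass block 30 x 50 x 25 mm lying on the table near the robot's end of the bar. Origin at the centre of its underside; x along the 30 mm side, y along the 50 mm side. Not to be moved.
Mind the look-alikes: they are no part of the job. Leave any orange look-alike of the rest_blue alone.

How it is judged:
By the outcome, as a careful person would: the job done as asked, in the order asked, and still so for the second after the job is handed in, with the robot touching nothing.
It also fails if it takes over 102 s, if anything falls off the work surface, if the arm or the gripper's body presses on something with over 40 N, if the wrist force passes 120 N, or if a joint passes its speed limit or range.

## Working session

There is one attempt and no reset: what is moved stays moved. The work goes in short steps, Python scripts to look and compute and a tool call to move; the robot and the scene stay as the last step left them, time stands still between calls to the robot, and variables do not carry over. Pictures are saved under pics/ and viewed, at most 15 in all, crops included, and the job is handed in when it is done.

Besides the shell and the picture viewer there is one more tool, called in YAML: its name, and indented under it one key for each argument. jog_arm: Moves the arm, as the interface text tells. Its arguments: {"type":"object","properties":{"turn":{"type":"array","items":{"type":"array","items":{"type":"number"}}},"delta_pos":{"type":"array","items":{"type":"array","items":{"type":"number"}}},"gripper":{"type":"array","items":{"type":"number"}},"grip_force":{"type":"number"}},"required":["turn","delta_pos","gripper"]}

```bash
mkdir -p pics
cat > h.py <<'E'
import numpy as np, cv2
from workcell import read_state, vision, ticket
from scipy.spatial.transform import Rotation as Ro
def snap(n,f):
    im=vision.read_camera(n); cv2.imwrite(f'pics/{f}.png',im[:,:,::-1]); return im
def cam(n,s=None):
    c=vision.calibration(n); f=192/np.tan(np.radians(c['vfov'])/2)
    if n=='wrist':
        s=s or read_state(); T=np.eye(4); T[:3,:3]=Ro.from_rotvec(s['tcp_rot']).as_matrix(); T[:3,3]=s['tool_pos']
        M=np.linalg.inv(T@np.array(c['mount'])); R,t=M[:3,:3],M[:3,3]
    else: R,t=np.array(c['R']),np.array(c['t'])
    return f,c['cx'],c['cy'],R,t
def px2w(n,u,v,z,s=None):
    f,cx,cy,R,t=cam(n,s); d=R.T@np.array([(u-cx)/f,(v-cy)/f,1]); o=-R.T@t
    return o+d*(z-o[2])/d[2]
def w2px(n,X,s=None):
    f,cx,cy,R,t=cam(n,s); p=R@np.array(X)+t; return f*p[0]/p[2]+cx,f*p[1]/p[2]+cy
E
python3 - <<'E'
from h import *
a=snap('top','top0');b=snap('side','side0')
for n in('top','side'):
    print(n,{k:np.round(v,3).tolist() if not isinstance(v,str) else v for k,v in vision.calibration(n).items()})
c=vision.calibration('wrist');print({k:(np.round(v,3).tolist() if not isinstance(v,str) else v) for k,v in c.items()})
s=read_state();print({k:np.round(v,3).tolist() for k,v in s.items()})
cv2.imwrite('pics/top0b.png',cv2.resize(a[:,:,::-1],(800,600),interpolation=cv2.INTER_CUBIC))
E
```

```text
top {'vfov': 46.68, 'cx': 260.008, 'cy': 194.38, 'R': [[-0.022, -1.0, 0.007], [-0.996, 0.021, -0.084], [0.084, -0.009, -0.996]], 't': [0.052, 0.516, 1.112]}
side {'vfov': 43.753, 'cx': 257.44, 'cy': 187.84, 'R': [[0.935, -0.356, -0.01], [-0.281, -0.722, -0.632], [0.218, 0.593, -0.775]], 't': [-0.47, 0.216, 1.033]}
{'vfov': 65.378, 'cx': 257.121, 'cy': 188.122, 'mount': [[0.0, -0.945, -0.326, 0.084], [1.0, 0.0, -0.0, -0.001], [0.0, -0.326, 0.945, -0.142], [0.0, 0.0, 0.0, 1.0]]}
{'time': 0.1, 'q': [-1.188, 0.265, 1.605, -0.0, 1.274, -0.037], 'joint_vel': [0.0, -0.003, -0.003, 0.001, 0.002, 0.0], 'joint_torque': [0.0, -51.671, -36.859, -0.0, 0.006, -0.0], 'tool_pos': [0.275, -0.616, 0.23], 'tcp_rot': [-3.071, -0.654, 0.001], 'wrist_force': [0.57, 0.34, 0.248], 'torque': [-0.021, -0.011, 0.009], 'grip_force': 0.0, 'width': 0.996}
```

View pics/top0b.png

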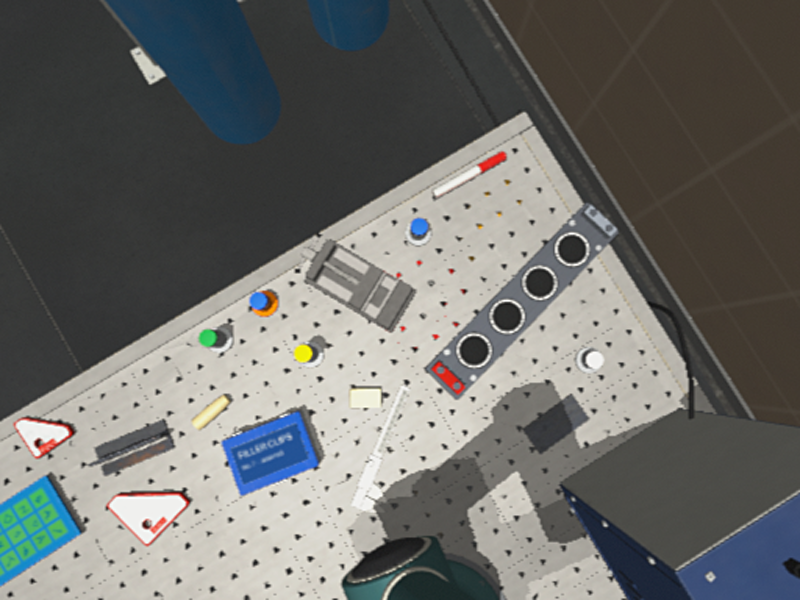

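View pics/side0.png

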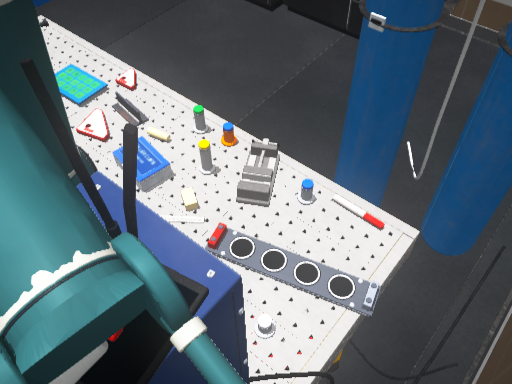

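The rests: blue cap on a grey foot at top (420,228), yellow (303,353), green (208,338), white (593,358). The blue cap at (263,303) stands on an orange foot, so it is the look-alike. The red stop is at (447,378) and the grey stop at (600,220). I'll measure these and confirm in a crop.

Run:
```python
from h import *
a=cv2.imread('pics/top0.png'); hsv=cv2.cvtColor(a,cv2.COLOR_BGR2HSV)
def cen(u,v,r,lo,hi):
    u,v=int(u/1.5625),int(v/1.5625); m=cv2.inRange(hsv,lo,hi); k=np.zeros_like(m);k[v-r:v+r+1,u-r:u+r+1]=1;m=m*k
    n,l,st,c=cv2.connectedComponentsWithStats(m); i=1+np.argmax(st[1:,4]); return c[i],st[i].tolist()
for n,u,v,lo,hi,h in [('yellow',303,353,(22,120,120),(35,255,255),.094),('green',208,338,(45,100,60),(80,255,255),.076),('blue',420,228,(100,120,80),(125,255,255),.058),('white',593,358,(0,0,225),(180,40,255),.040)]:
    c,st=cen(u,v,11,lo,hi); print(n,c.round(1),st,px2w('top',*c,h).round(4))
for u,v in [(474,351),(507,316),(540,282),(573,249)]:
    c,st=cen(u,v,15,(0,0,0),(180,255,45)); print('pad',c.round(1),st,px2w('top',*c,.014).round(4))
for n,u,v,h in [('red',447,378,.034),('grey',600,220,.034),('brass',365,398,.025)]: print(n,px2w('top',u/1.5625,v/1.5625,h).round(3))
print('tcp px',w2px('top',read_state()['tool_pos']),w2px('side',read_state()['tool_pos']),w2px('side',[.275,-.616,0]))
def crop(f,x0,y0,w,h,k): return cv2.resize(cv2.imread(f)[y0:y0+h,x0:x0+w],(w*k,h*k),interpolation=cv2.INTER_CUBIC)
A=crop('pics/top0.png',120,125,300,120,2);B=crop('pics/side0.png',180,90,200,100,3)
cv2.imwrite('pics/c1.png',np.vstack([A,B]))
```

```text
yellow [193.6 225.9] [188, 221, 12, 11, 108] [0.4393 0.2002 0.094 ]
green [132.8 215.8] [127, 211, 12, 11, 104] [0.4668 0.3488 0.076 ]
blue [267.8 144.8] [263, 140, 11, 11, 96] [0.6372 0.0189 0.058 ]
white [380.4 229.9] [376, 225, 10, 11, 88] [ 0.4199 -0.2573  0.04  ]
pad [303.1 224. ] [295, 216, 17, 17, 189] [ 0.4393 -0.0677  0.014 ]
pad [324.3 202.1] [316, 194, 17, 17, 191] [ 0.4941 -0.1235  0.014 ]
pad [345.1 180.6] [337, 173, 17, 16, 185] [ 0.5482 -0.1791  0.014 ]
pad [365.8 159.1] [358, 151, 16, 17, 189] [ 0.6032 -0.2347  0.014 ]
red [ 0.395 -0.022  0.034]
grey [ 0.646 -0.278  0.034]
brass [0.366 0.11  0.025]
tcp px (np.float64(583.9254021205397), np.float64(296.72261785814237)) (np.float64(260.44978997981957), np.float64(569.5313005235813)) (np.float64(261.2886970775953), np.float64(571.6009726049226))
```

View pics/c1.png

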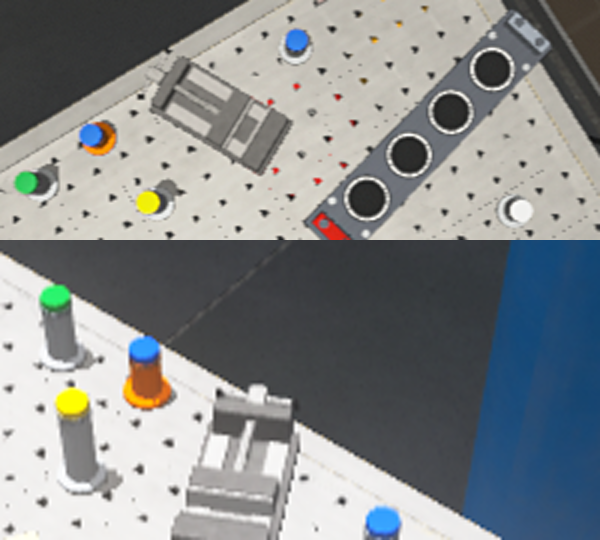

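The orange-foot part (crop (97,137)) is the look-alike. The true blue rest has a light steel foot (crop (296,42)). Next I'll check the blue cabinet near the arm, and cross-check the rests with the side camera.

Run:
```python
from h import *
a=cv2.imread('pics/side0.png'); hsv=cv2.cvtColor(a,cv2.COLOR_BGR2HSV)
for n,u,v,X in [('yellow',204,142,(.4393,.2002,.094)),('green',198,108,(.4668,.3488,.076)),('blue',307,183,(.6372,.0189,.058)),('white',264,319,(.4199,-.2573,.04))]:
    print(n,np.round(w2px('side',X),1))
for X in [(.4393,-.0677,.014),(.6032,-.2347,.014)]: print('pad',np.round(w2px('side',X),1))
s=read_state(); w=snap('wrist','w0')
A=cv2.resize(cv2.imread('pics/top0.png')[230:384,330:512],(390,330));B=cv2.resize(a[150:384,0:276],(390,330))
C=cv2.resize(w[:,:,::-1],(390,260)); D=cv2.resize(a[80:340,180:400],(390,260),interpolation=cv2.INTER_CUBIC)
cv2.imwrite('pics/c2.png',np.vstack([np.hstack([A,B]),np.hstack([C,D])]))
```

```text
yellow [203.8 142.5]
green [198.2 107.6]
blue [307.  182.2]
white [264.2 319.3]
pad [241.6 246.7]
pad [340.8 285.5]
```

View pics/c2.png

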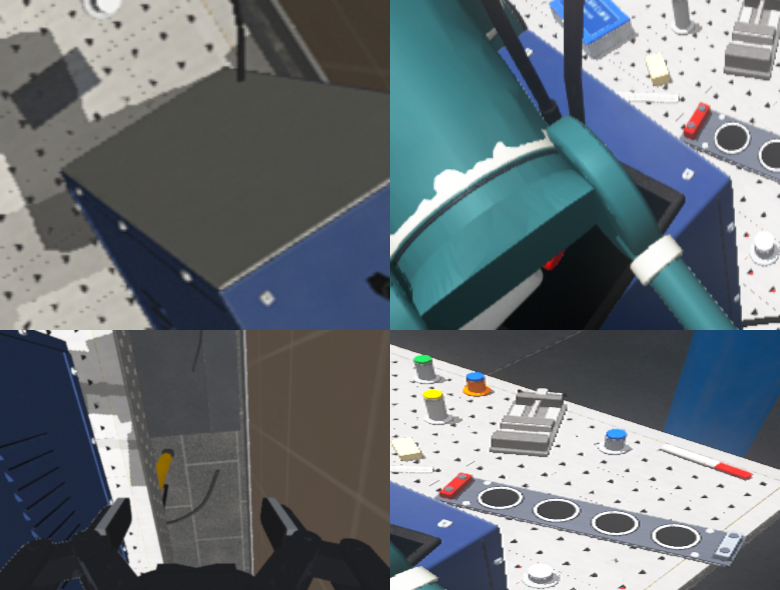

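Run:
```python
from h import *
from scipy.optimize import least_squares
p,q=(432.7,365.3),(240.6,277.6)
r=least_squares(lambda X:np.r_[np.subtract(w2px('top',X),p),np.subtract(w2px('side',X),q)],[.3,-.3,.3]);print('top corner',r.x.round(3),r.fun.round(1))
print('base corners',px2w('top',359,312,0).round(3),px2w('top',446,261,0).round(3))
print('top edge dir',px2w('top',511,315,r.x[2]).round(3))
s=read_state();print(Ro.from_rotvec(s['tcp_rot']).as_matrix().round(3).tolist())
```

```text
top corner [ 0.294 -0.287  0.33 ] [ 11.4 -67.  -52.1   4.9]
base corners [ 0.213 -0.205  0.   ] [ 0.337 -0.434  0.   ]
top edge dir [ 0.261 -0.408  0.33 ]
[[0.913, 0.408, -0.001], [0.408, -0.913, 0.002], [0.0, -0.002, -1.0]]
```

Run:
```python
from h import *
for z in np.arange(.2,.75,.05):
    print(round(z,2),*[np.round(w2px(c,[*b,z])).tolist() for b in [(.213,-.205),(.337,-.434)] for c in ('top','side')], px2w('top',432.7,365.3,z).round(3)[:2], px2w('side',240.6,277.6,z).round(3)[:2])
```

```text
0.2 [381.0, 329.0] [138.0, 294.0] [486.0, 267.0] [255.0, 401.0] [ 0.137 -0.309] [ 0.384 -0.238]
0.25 [388.0, 335.0] [132.0, 280.0] [499.0, 269.0] [255.0, 390.0] [ 0.152 -0.291] [ 0.376 -0.264]
0.3 [396.0, 341.0] [125.0, 264.0] [513.0, 271.0] [255.0, 378.0] [ 0.167 -0.272] [ 0.369 -0.291]
0.35 [405.0, 348.0] [117.0, 246.0] [529.0, 273.0] [254.0, 365.0] [ 0.182 -0.253] [ 0.362 -0.317]
0.4 [415.0, 356.0] [108.0, 226.0] [547.0, 276.0] [253.0, 350.0] [ 0.197 -0.234] [ 0.354 -0.343]
0.45 [426.0, 365.0] [98.0, 204.0] [568.0, 279.0] [252.0, 332.0] [ 0.212 -0.215] [ 0.347 -0.37 ]
0.5 [440.0, 375.0] [87.0, 178.0] [592.0, 283.0] [252.0, 311.0] [ 0.227 -0.196] [ 0.339 -0.396]
0.55 [455.0, 387.0] [74.0, 149.0] [620.0, 287.0] [250.0, 287.0] [ 0.242 -0.177] [ 0.332 -0.422]
0.6 [474.0, 402.0] [59.0, 115.0] [653.0, 292.0] [249.0, 258.0] [ 0.257 -0.158] [ 0.325 -0.448]
0.65 [496.0, 419.0] [42.0, 76.0] [693.0, 298.0] [248.0, 222.0] [ 0.272 -0.139] [ 0.317 -0.475]
0.7 [523.0, 441.0] [21.0, 29.0] [742.0, 306.0] [246.0, 177.0] [ 0.286 -0.12 ] [ 0.31  -0.501]
```

jog_arm:
  turn:
    - [0,0,0]
    - [0,0,0]
    - [0,0,0]
    - [0,0,0]
    - [0,0,0]
    - [0,0,0]
    - [0,0,0]
    - [0,0,0]
  delta_pos:
    - [0,0.01,-0.021]
    - [0,0.01,-0.021]
    - [0,0.01,-0.021]
    - [0,0.01,-0.021]
    - [0,0.01,-0.021]
    - [0,0.01,-0.021]
    - [0,0.01,-0.021]
    - [0,0.01,-0.021]
  gripper: [0.06,0.06,0.06,0.06,0.06,0.06,0.06,0.06]

```text
time: 0.82
tool_pos: [0.3078, -0.6896, 0.3997]
tcp_rot: [-3.072, -0.654, 0.0]
wrist_force: [-0.6, -0.1, 0.0]
width: 0.7
grip_force: 0.0
```

Run:
```python
from h import *
s=read_state();print(s['tool_pos'],s['q'],s['wrist_force'])
a=snap('side','s1');b=snap('wrist','w1');c=snap('top','t1')
cv2.imwrite('pics/c3.png',np.hstack([cv2.resize(x,(266,200))[:,:,::-1] if 0 else cv2.resize(x,(400,300))[:,:,::-1] for x in (a,b)]))
```

```text
[ 0.30782072 -0.68961651  0.3996944 ] [-1.18396672e+00  3.78632859e-01  1.15461001e+00  4.33532314e-05
  1.60929081e+00 -3.29924369e-02] [-0.57734416 -0.12181656  0.03701795]
```

View pics/c3.png

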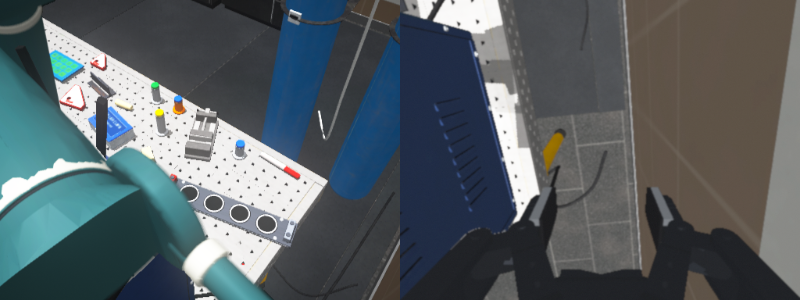

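Run:
```python
from h import *
s=read_state()
for p in [(147,275),(85,40)]:
    for z in (0,.2,.4,.5):
        X=px2w('wrist',*p,z,s); print(p,z,X.round(3),np.hypot(*X[:2]).round(3),np.arctan2(X[1],X[0]).round(2))
for X in [(.3,-.7,.4),(.337,-.434,0),(.337,-.434,.3),(.337,-.434,.45)]: print(X,np.round(w2px('wrist',X,s)))
```

```text
(147, 275) 0 [-0.06  -0.598  0.   ] 0.601 -1.67
(147, 275) 0.2 [ 0.104 -0.619  0.2  ] 0.627 -1.4
(147, 275) 0.4 [ 0.267 -0.639  0.4  ] 0.693 -1.17
(147, 275) 0.5 [ 0.349 -0.65   0.5  ] 0.738 -1.08
(85, 40) 0 [ 0.334 -0.37   0.   ] 0.498 -0.84
(85, 40) 0.2 [ 0.353 -0.475  0.2  ] 0.591 -0.93
(85, 40) 0.4 [ 0.371 -0.579  0.4  ] 0.688 -1.0
(85, 40) 0.5 [ 0.38  -0.632  0.5  ] 0.737 -1.03
(0.3, -0.7, 0.4) [269. 267.]
(0.337, -0.434, 0) [124.  55.]
(0.337, -0.434, 0.3) [-52.  16.]
(0.337, -0.434, 0.45) [-655. -118.]
```

jog_arm:
  turn:
    - [0,0,-0.05]
    - [0,0,-0.05]
    - [0,0,-0.05]
    - [0,0,-0.05]
    - [0,0,-0.05]
    - [0,0,-0.05]
    - [0,0,-0.05]
    - [0,0,-0.05]
    - [0,0,-0.05]
    - [0,0,-0.05]
    - [0,0,-0.05]
    - [0,0,-0.05]
    - [0,0,-0.04]
    - [0,0,-0.04]
    - [0,0,-0.04]
    - [0,0,-0.04]
    - [0,0,-0.04]
    - [0,0,-0.04]
    - [0,0,-0.04]
    - [0,0,-0.04]
  delta_pos:
    - [0.038,-0.001,0]
    - [0.038,-0.001,0]
    - [0.038,-0.001,0]
    - [0.038,-0.001,0]
    - [0.038,-0.001,0]
    - [0.038,-0.001,0]
    - [0.038,-0.001,0]
    - [0.038,-0.001,0]
    - [0.038,-0.001,0]
    - [0.038,-0.001,0]
    - [0.038,-0.001,0]
    - [0.038,-0.001,0]
    - [0.026,-0.03,0]
    - [0.026,-0.03,0]
    - [0.026,-0.03,0]
    - [0.026,-0.03,0]
    - [0.026,-0.03,0]
    - [0.026,-0.03,0]
    - [0.026,-0.03,0]
    - [0.026,-0.03,0]
  gripper: [0.06,0.06,0.06,0.06,0.06,0.06,0.06,0.06,0.06,0.06,0.06,0.06,0.06,0.06,0.06,0.06,0.06,0.06,0.06,0.06]

```text
time: 2.63
tool_pos: [0.5065, -0.1054, 0.3967]
tcp_rot: [-2.458, -1.951, 0.003]
wrist_force: [1.2, 0.8, 0.6]
width: 0.705
grip_force: 0.0
```

```bash
cat >> h.py <<'E'
def plan(x,y,z,phi=None):
    "delta in tool frame, to the world target; and the turn about tool z"
    s=read_state(); R=Ro.from_rotvec(s['tcp_rot']).as_matrix(); ph=np.arctan2(R[1,0],R[0,0])
    d=R.T@(np.array([x,y,z])-s['tool_pos'])
    print('t',round(s['time'],2),'pos',np.round(s['tool_pos'],4),'phi',ph.round(3),'F',np.round(s['wrist_force'],1),'w',round(s['width'],3),'| d',d.round(4),'turnz',None if phi is None else round(-(phi-ph),3), 'tilt',np.round(R[2],4),'q',np.round(s['q'],2))
E
python3 -c "
from h import *
plan(.4393,.2002,.22,2.0)"
```

```text
t 2.63 pos [ 0.5065 -0.1054  0.3967] phi 1.342 F [1.2 0.8 0.6] w 0.705 | d [ 0.2823 -0.1342  0.1773] turnz -0.658 tilt [ 4.0e-04 -3.6e-03 -1.0e+00] q [-0.25 -0.09  1.69  0.    1.55 -0.02]
```

jog_arm:
  turn:
    - [0,0,0]
    - [0,0,0]
    - [0,0,0]
    - [0,0,0]
    - [0,0,0]
    - [0,0,0]
    - [0,0,0]
    - [0,0,0]
    - [0,0,0]
    - [0,0,0]
    - [0,0,-0.11]
    - [0,0,-0.11]
    - [0,0,-0.11]
    - [0,0,-0.11]
    - [0,0,-0.11]
    - [0,0,-0.11]
    - [0,0,0]
    - [0,0,0]
  delta_pos:
    - [0.0282,-0.0134,0.0175]
    - [0.0282,-0.0134,0.0175]
    - [0.0282,-0.0134,0.0175]
    - [0.0282,-0.0134,0.0175]
    - [0.0282,-0.0134,0.0175]
    - [0.0282,-0.0134,0.0175]
    - [0.0282,-0.0134,0.0175]
    - [0.0282,-0.0134,0.0175]
    - [0.0282,-0.0134,0.0175]
    - [0.0282,-0.0134,0.0175]
    - [0,0,0]
    - [0,0,0]
    - [0,0,0]
    - [0,0,0]
    - [0,0,0]
    - [0,0,0]
    - [0,0,0]
    - [0,0,0]
  gripper: [0.06,0.06,0.06,0.06,0.06,0.06,0.06,0.06,0.06,0.06,0.06,0.06,0.06,0.06,0.06,0.06,0.06,0.06]

```text
time: 4.13
tool_pos: [0.4416, 0.1973, 0.2227]
tcp_rot: [-1.701, -2.64, 0.003]
wrist_force: [0.4, 0.1, 0.2]
width: 0.696
grip_force: 0.0
```

```bash
cat >> h.py <<'E'
HS={'yellow':((20,120,100),(36,255,255),.094),'green':((45,100,60),(80,255,255),.076),'blue':((100,120,80),(125,255,255),.058)}
def cap(im,name,X,extra=0,s=None):
    lo,hi,h=HS[name]; m=cv2.inRange(cv2.cvtColor(im,cv2.COLOR_RGB2HSV),lo,hi)
    n,l,st,c=cv2.connectedComponentsWithStats(m); u,v=w2px('wrist',[*X,h+extra],s)
    i=1+np.argmin([np.hypot(*(c[k]-(u,v)))-.02*st[k,4] if st[k,4]>60 else 1e9 for k in range(1,n)])
    cs,_=cv2.findContours((l==i).astype(np.uint8),cv2.RETR_EXTERNAL,cv2.CHAIN_APPROX_NONE)
    (a,b),r=cv2.minEnclosingCircle(cs[0]); p=px2w('wrist',*c[i],h+extra,s)
    print(name,'exp',np.round((u,v),1),'cen',c[i].round(1),st[i].tolist(),'world',p.round(4),'encl',px2w('wrist',a,b,h+extra,s).round(4),r); return p
E
python3 -c "
from h import *
s=read_state();w=snap('wrist','w2');plan(.4393,.2002,.064)
cap(w,'yellow',(.4393,.2002),0,s)"
```

```text
t 4.18 pos [0.4419 0.1973 0.2231] phi 1.997 F [-0.4  0.4 -0.7] w 0.698 | d [ 0.0037 -0.0009  0.1591] turnz None tilt [ 1.e-04 -2.e-03 -1.e+00] q [ 0.37 -0.1   2.01 -0.    1.23 -0.06]
yellow exp [256.1 176.6] cen [256.9 174.5] [243, 161, 29, 29, 657] world [0.4391 0.2024 0.094 ] encl [0.4392 0.2026 0.094 ] 14.674489974975586
```

View pics/w2.png

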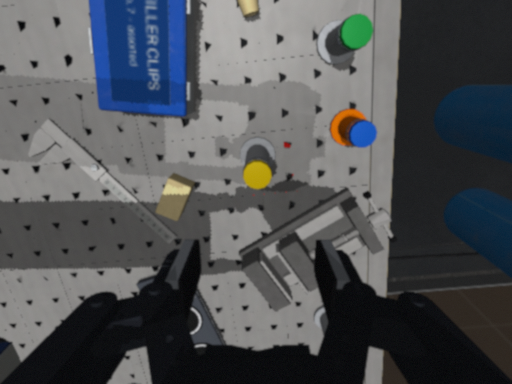

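The yellow cap is at (257,175) between the fingers, with its neighbours clear. The brass block is at (175,195).

jog_arm:
  turn:
    - [0,0,0]
    - [0,0,0]
    - [0,0,0]
    - [0,0,0]
    - [0,0,0]
    - [0,0,0]
    - [0,0,0]
    - [0,0,0]
    - [0,0,0]
    - [0,0,0]
    - [0,0,0]
    - [0,0,0]
    - [0,0,0]
    - [0,0,0]
  delta_pos:
    - [0.0047,-0.001,0.02]
    - [0,0,0.03]
    - [0,0,0.03]
    - [0,0,0.03]
    - [0,0,0.025]
    - [0,0,0.015]
    - [0,0,0.009]
    - [0,0,0]
    - [0,0,0]
    - [0,0,0]
    - [0,0,0]
    - [0,0,0]
    - [0,0,0]
    - [0,0,0]
  gripper: [0.06,0.06,0.06,0.06,0.06,0.06,0.06,0.06,0.02,0.02,0.02,0.02,0.02,0.02]
  grip_force: 40

```text
time: 5.35
tool_pos: [0.4407, 0.2019, 0.0669]
tcp_rot: [1.697, 2.643, 0.002]
wrist_force: [-4.3, -0.9, 6.0]
width: 0.306
grip_force: 39.0
```

jog_arm:
  turn:
    - [0,0,0]
    - [0,0,0]
    - [0,0,0]
    - [0,0,0]
    - [0,0,0]
    - [0,0,0]
    - [0,0,0]
    - [0,0,0]
    - [0,0,0]
    - [0,0,0]
    - [0,0,0]
    - [0,0,0]
    - [0,0,0]
    - [0,0,-0.0875]
    - [0,0,-0.0875]
    - [0,0,-0.0875]
    - [0,0,-0.0875]
    - [0,0,0]
    - [0,0,0]
    - [0,0,0]
  delta_pos:
    - [0,0,-0.01]
    - [0,0,-0.02]
    - [0,0,-0.03]
    - [0,0,-0.03]
    - [0,0,-0.03]
    - [-0.0306,-0.0141,0]
    - [-0.0306,-0.0141,0]
    - [-0.0306,-0.0141,0]
    - [-0.0306,-0.0141,0]
    - [-0.0306,-0.0141,0]
    - [-0.0306,-0.0141,0]
    - [-0.0306,-0.0141,0]
    - [-0.0306,-0.0141,0]
    - [0,0,0]
    - [0,0,0]
    - [0,0,0]
    - [0,0,0]
    - [0,0,0]
    - [0,0,0]
    - [0,0,0]
  gripper: [0.02,0.02,0.02,0.02,0.02,0.02,0.02,0.02,0.02,0.02,0.02,0.02,0.02,0.02,0.02,0.02,0.02,0.02,0.02,0.02]

```text
time: 7.02
tool_pos: [0.4391, -0.0677, 0.1852]
tcp_rot: [-1.214, -2.897, 0.0]
wrist_force: [0.4, 0.2, -5.4]
width: 0.304
grip_force: 39.9
```

```bash
python3 -c "
from h import *
s=read_state();w=snap('wrist','w3');plan(.4393,-.0677,.081,2.347)
cap(w,'yellow',s['tool_pos'][:2],s['tool_pos'][2]-.0665,s)
for P in [(.4393,-.0677),(.4941,-.1235),(.5482,-.1791),(.6032,-.2347)]: print(np.round(w2px('wrist',[*P,.014],s)))"
```

```text
t 7.07 pos [ 0.4392 -0.0677  0.1853] phi 2.348 F [-0.3  0.1 -5.2] w 0.306 | d [-0.000e+00  1.000e-04  1.043e-01] turnz 0.001 tilt [ 0. -0. -1.] q [-0.21 -0.15  2.13 -0.    1.16 -0.99]Traceback (most recent call last):
  File "<string>", line 4, in <module>
    cap(w,'yellow',s['tool_pos'][:2],s['tool_pos'][2]-.0665,s)
    ~~~^^^^^^^^^^^^^^^^^^^^^^^^^^^^^^^^^^^^^^^^^^^^^^^^^^^^^^^
  File "h.py", line 27, in cap
    i=1+np.argmin([np.hypot(*(c[k]-(u,v)))-.02*st[k,4] if st[k,4]>60 else 1e9 for k in range(1,n)])
        ~~~~~~~~~^^^^^^^^^^^^^^^^^^^^^^^^^^^^^^^^^^^^^^^^^^^^^^^^^^^^^^^^^^^^^^^^^^^^^^^^^^^^^^^^^^
    return _wrapfunc(a, 'argmin', axis=axis, out=out, **kwds)
    return _wrapit(obj, method, *args, **kwds)
    result = getattr(arr, method)(*args, **kwds)
ValueError: attempt to get argmin of an empty sequence
```

View pics/w3.png

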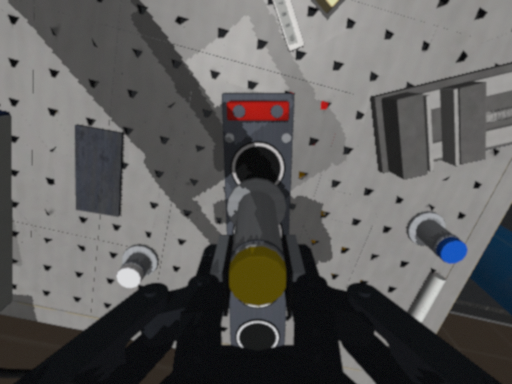

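```bash
python3 -c "
from h import *
s=read_state()
print(px2w('wrist',258,275,.2128,s),px2w('wrist',257,203,.1248,s),px2w('wrist',258,167,.014,s))
for P in [(.4393,-.0677),(.4941,-.1235),(.5482,-.1791),(.6032,-.2347)]: print(np.round(w2px('wrist',[*P,.014],s),1))
im=cv2.imread('pics/w3.png',0); m=(im<40).astype(np.uint8);m[:140]=0;m[195:]=0;m[:,:225]=0;m[:,295:]=0
ys,xs=np.nonzero(m);print(xs.min(),xs.max(),ys.min())
"
```

```text
[ 0.43719137 -0.06386564  0.2128    ] [ 0.43708243 -0.06445707  0.1248    ] [ 0.43953856 -0.06548643  0.014     ]
[256.4 168.3]
[256.4 233. ]
[256.1 288.6]
[256.3 337.5]
225 288 140
```

jog_arm:
  turn:
    - [0,0,0]
    - [0,0,0]
    - [0,0,0]
    - [0,0,0]
    - [0,0,0]
    - [0,0,0]
    - [0,0,0]
    - [0,0,0]
  delta_pos:
    - [-0.002,0,0.02]
    - [0,0,0.03]
    - [0,0,0.025]
    - [0,0,0.015]
    - [0,0,0.008]
    - [0,0,0.004]
    - [0,0,0]
    - [0,0,0]
  gripper: [0.02,0.02,0.02,0.02,0.02,0.02,0.02,0.02]

```text
time: 7.73
tool_pos: [0.4418, -0.0695, 0.0843]
tcp_rot: [1.211, 2.897, 0.001]
wrist_force: [-0.1, 1.3, -5.3]
width: 0.304
grip_force: 40.2
```

jog_arm:
  turn:
    - [0,0,0]
    - [0,0,0]
    - [0,0,0]
    - [0,0,0]
  delta_pos:
    - [0,0,0.001]
    - [0,0,0.001]
    - [0,0,0.001]
    - [0,0,0]
  gripper: [0.02,0.02,0.02,0.02]

```text
time: 8.07
tool_pos: [0.4414, -0.0694, 0.0809]
tcp_rot: [1.211, 2.897, 0.001]
wrist_force: [0.5, -0.6, -3.5]
width: 0.309
grip_force: 40.1
```

jog_arm:
  turn:
    - [0,0,0]
    - [0,0,0]
    - [0,0,0]
    - [0,0,0]
    - [0,0,0]
    - [0,0,0]
    - [0,0,0]
    - [0,0,0]
    - [0,0,0]
    - [0,0,0]
    - [0,0,0]
    - [0,0,0]
    - [0,0,0]
    - [0,0,0]
  delta_pos:
    - [0,0,0.001]
    - [0,0,0]
    - [0,0,0]
    - [0,0,0]
    - [0,0,0]
    - [0,0,0]
    - [0,0,-0.01]
    - [0,0,-0.03]
    - [0,0,-0.03]
    - [0,0,-0.03]
    - [0,0,-0.03]
    - [0,0,-0.02]
    - [0,0,0]
    - [0,0,0]
  gripper: [0.02,0.06,0.06,0.06,0.06,0.06,0.06,0.06,0.06,0.06,0.06,0.06,0.06,0.06]

```text
time: 9.23
tool_pos: [0.442, -0.0695, 0.2315]
tcp_rot: [1.21, 2.895, 0.001]
wrist_force: [0.1, 0.6, -0.1]
width: 0.704
grip_force: 0.0
```

```bash
python3 -c "
from h import *
s=read_state();w=snap('wrist','w4');plan(.4668,.3488,.22,2.347)
cap(w,'yellow',(.4400,-.068),.014,s)
cv2.imwrite('pics/c4.png',cv2.resize(w[50:330,150:370,::-1],None,fx=2.1,fy=2.1,interpolation=cv2.INTER_CUBIC))"
```

```text
t 9.28 pos [ 0.4408 -0.0693  0.2296] phi 2.35 F [ 0.3 -0.1 -0.1] w 0.705 | d [0.2793 0.3122 0.0096] turnz 0.003 tilt [-6.e-04  4.e-04 -1.e+00] q [-0.21 -0.18  2.07 -0.    1.25 -0.99]
yellow exp [255.5 178.7] cen [250.3 182.5] [241, 171, 22, 22, 311] world [ 0.4391 -0.0741  0.108 ] encl [ 0.4395 -0.0722  0.108 ] 13.82941722869873
```

View pics/c4.png

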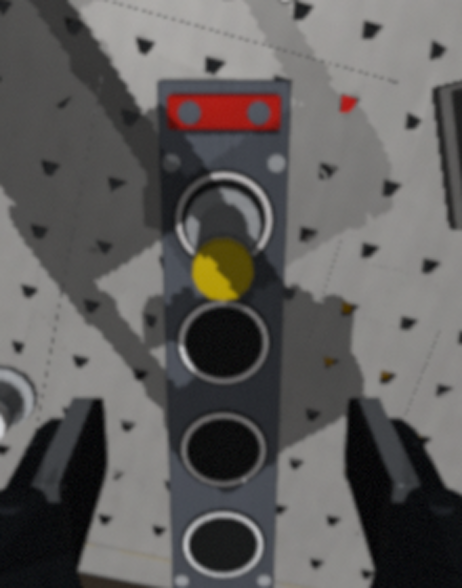

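```bash
python3 -c "
from h import *
w=cv2.imread('pics/w4.png');import h
s=read_state()
for P in [(.4393,-.0677),(.4941,-.1235),(.5482,-.1791),(.6032,-.2347)]: print(np.round(w2px('wrist',[*P,.014],s),1))
for p,z in [((256.2,178.6),.108),((256.4,213.3),.014),((256,263.8),.014),((256.2,309.5),.014)]: print(px2w('wrist',*p,z,s).round(4))
t=snap('top','t2');m=cv2.inRange(cv2.cvtColor(t,cv2.COLOR_RGB2HSV),(20,120,60),(36,255,255))
n,l,st,c=cv2.connectedComponentsWithStats(m)
for i in range(1,n):
  if st[i,4]>30: print(c[i],st[i],px2w('top',*c[i],.108).round(4))
"
```

```text
[256.4 156.9]
[256.3 215.5]
[255.9 266.6]
[256.1 312.2]
[ 0.4384 -0.0668  0.108 ]
[ 0.492  -0.1211  0.014 ]
[ 0.5451 -0.1758  0.014 ]
[ 0.5999 -0.2311  0.014 ]
```

```bash
python3 -c "
import cv2,numpy as np
g=cv2.imread('pics/w4.png',0)
for x in (246,256,266): print(x,g[126:166,x].tolist())
for y in (150,154,158): print(y,g[y,226:288].tolist())
t=cv2.imread('pics/t2.png')
A=cv2.resize(t[195:250,275:335],None,fx=7,fy=7,interpolation=cv2.INTER_CUBIC);B=cv2.resize(cv2.imread('pics/w4.png')[120:200,216:296],(385,385),interpolation=cv2.INTER_CUBIC)
B=cv2.convertScaleAbs(B,alpha=1.7)
cv2.imwrite('pics/c5.png',np.hstack([cv2.resize(A,(415,385)),B]))
"
```

```text
246 [60, 54, 49, 38, 28, 25, 25, 35, 55, 72, 74, 56, 30, 17, 14, 25, 42, 53, 59, 60, 59, 59, 59, 59, 60, 57, 54, 52, 51, 51, 52, 53, 51, 51, 50, 52, 48, 46, 45, 45]
256 [66, 65, 65, 58, 56, 90, 144, 169, 144, 85, 36, 24, 42, 80, 113, 121, 113, 105, 97, 82, 66, 54, 52, 51, 51, 52, 52, 51, 51, 53, 52, 52, 52, 51, 48, 43, 46, 53, 57, 61]
266 [67, 68, 69, 68, 67, 63, 57, 82, 131, 166, 163, 123, 68, 30, 24, 35, 64, 101, 124, 132, 133, 132, 135, 136, 135, 125, 107, 93, 80, 68, 60, 57, 56, 54, 54, 51, 50, 48, 46, 44]
150 [45, 33, 32, 28, 29, 26, 26, 38, 64, 75, 64, 38, 23, 38, 54, 60, 60, 63, 61, 61, 60, 56, 53, 51, 51, 52, 51, 51, 50, 51, 51, 52, 51, 51, 51, 52, 56, 69, 95, 121, 135, 139, 139, 139, 138, 126, 99, 55, 35, 75, 135, 169, 152, 97, 57, 60, 66, 66, 67, 70, 87, 108]
154 [45, 35, 29, 27, 27, 24, 27, 47, 70, 72, 54, 35, 63, 100, 123, 127, 116, 94, 71, 54, 51, 51, 50, 50, 51, 51, 52, 50, 52, 52, 51, 53, 52, 52, 52, 50, 50, 49, 50, 57, 80, 110, 129, 134, 134, 134, 126, 100, 55, 52, 105, 153, 161, 123, 71, 58, 64, 66, 66, 67, 86, 109]
158 [48, 35, 29, 28, 27, 29, 34, 74, 132, 164, 141, 90, 96, 127, 134, 134, 135, 126, 102, 68, 51, 51, 51, 51, 51, 52, 50, 51, 51, 52, 52, 53, 52, 52, 53, 50, 50, 50, 51, 51, 56, 79, 111, 130, 134, 133, 128, 109, 72, 75, 126, 163, 151, 101, 64, 61, 65, 66, 67, 72, 92, 110]
```

View pics/c5.png

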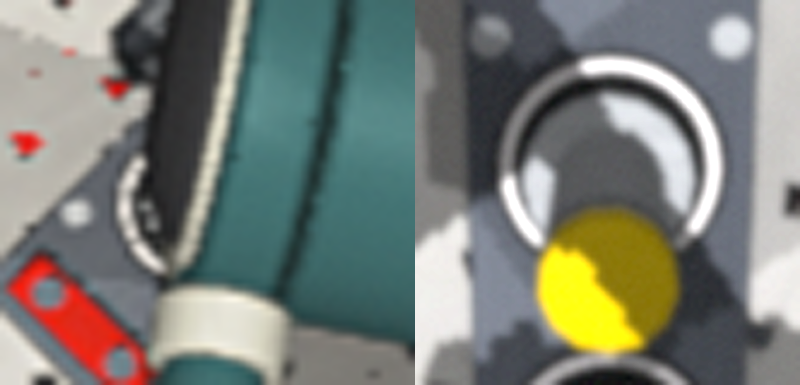

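The yellow foot is centred in its ring to within about 1 mm (crop right: foot centre ≈ (608,165), ring centre ≈ (610,165)). Next is green.

jog_arm:
  turn:
    - [0,0,0]
    - [0,0,0]
    - [0,0,0]
    - [0,0,0]
    - [0,0,0]
    - [0,0,0]
    - [0,0,0]
    - [0,0,0]
    - [0,0,0]
    - [0,0,0]
    - [0,0,0]
    - [0,0,0]
    - [0,0,0]
  delta_pos:
    - [0.0254,0.0284,0]
    - [0.0254,0.0284,0]
    - [0.0254,0.0284,0]
    - [0.0254,0.0284,0]
    - [0.0254,0.0284,0]
    - [0.0254,0.0284,0]
    - [0.0254,0.0284,0]
    - [0.0254,0.0284,0]
    - [0.0254,0.0284,0]
    - [0.0254,0.0284,0]
    - [0.0254,0.0284,0]
    - [0,0,0]
    - [0,0,0]
  gripper: [0.06,0.06,0.06,0.06,0.06,0.06,0.06,0.06,0.06,0.06,0.06,0.06,0.06]

```text
time: 10.42
tool_pos: [0.4654, 0.35, 0.2265]
tcp_rot: [-1.206, -2.898, 0.006]
wrist_force: [0.1, 0.1, -0.5]
width: 0.703
grip_force: 0.0
```

```bash
python3 -c "
from h import *
s=read_state();w=snap('wrist','w5');
p=cap(w,'green',(.4668,.3488),0,s);plan(.4678,.3488,.046,2.347);plan(*p[:2],.046)"
```

```text
green exp [257.1 175.4] cen [258.4 172.8] [246, 160, 26, 26, 553] world [0.4657 0.3517 0.076 ] encl [0.4661 0.3519 0.076 ] 13.684603691101074
t 10.47 pos [0.4656 0.3487 0.2268] phi 2.352 F [ 0.4 -0.8  0.7] w 0.7 | d [-0.0016  0.0025  0.1808] turnz 0.005 tilt [ 3.0e-04 -4.7e-03 -1.0e+00] q [ 0.6   0.09  1.81 -0.    1.24 -0.18]
t 10.47 pos [0.4656 0.3487 0.2268] phi 2.352 F [ 0.4 -0.8  0.7] w 0.7 | d [0.002  0.0031 0.1808] turnz None tilt [ 3.0e-04 -4.7e-03 -1.0e+00] q [ 0.6   0.09  1.81 -0.    1.24 -0.18]
```

jog_arm:
  turn:
    - [0,0,0]
    - [0,0,0]
    - [0,0,0]
    - [0,0,0]
    - [0,0,0]
    - [0,0,0]
    - [0,0,0]
    - [0,0,0]
    - [0,0,0]
    - [0,0,0]
    - [0,0,0]
    - [0,0,0]
    - [0,0,0]
    - [0,0,0]
    - [0,0,0]
    - [0,0,0]
  delta_pos:
    - [0,0.003,0.02]
    - [0,0,0.03]
    - [0,0,0.03]
    - [0,0,0.03]
    - [0,0,0.03]
    - [0,0,0.02]
    - [0,0,0.012]
    - [0,0,0.009]
    - [0,0,0]
    - [0,0,0]
    - [0,0,0]
    - [0,0,0]
    - [0,0,0]
    - [0,0,0]
    - [0,0,0]
    - [0,0,0]
  gripper: [0.06,0.06,0.06,0.06,0.06,0.06,0.06,0.06,0.06,0.06,0.02,0.02,0.02,0.02,0.02,0.02]
  grip_force: 40

```text
time: 11.8
tool_pos: [0.4695, 0.3514, 0.0499]
tcp_rot: [1.211, 2.898, 0.001]
wrist_force: [-1.2, -2.1, 6.8]
width: 0.305
grip_force: 38.9
```

jog_arm:
  turn:
    - [0,0,0]
    - [0,0,0]
    - [0,0,0]
    - [0,0,0]
    - [0,0,0]
    - [0,0,0]
    - [0,0,0]
    - [0,0,0]
    - [0,0,0]
    - [0,0,0]
    - [0,0,0]
    - [0,0,0]
    - [0,0,0]
    - [0,0,0]
    - [0,0,0]
    - [0,0,0]
    - [0,0,0]
    - [0,0,0]
    - [0,0,0]
  delta_pos:
    - [0,0,-0.01]
    - [0,0,-0.03]
    - [0,0,-0.04]
    - [0,0,-0.04]
    - [0,0,-0.035]
    - [-0.0276,-0.0242,0]
    - [-0.0276,-0.0242,0]
    - [-0.0276,-0.0242,0]
    - [-0.0276,-0.0242,0]
    - [-0.0276,-0.0242,0]
    - [-0.0276,-0.0242,0]
    - [-0.0276,-0.0242,0]
    - [-0.0276,-0.0242,0]
    - [-0.0276,-0.0242,0]
    - [-0.0276,-0.0242,0]
    - [-0.0276,-0.0242,0]
    - [-0.0276,-0.0242,0]
    - [-0.0276,-0.0242,0]
    - [0,0,0]
  gripper: [0.02,0.02,0.02,0.02,0.02,0.02,0.02,0.02,0.02,0.02,0.02,0.02,0.02,0.02,0.02,0.02,0.02,0.02,0.02]

```text
time: 13.38
tool_pos: [0.4972, -0.1313, 0.2036]
tcp_rot: [1.217, 2.894, -0.006]
wrist_force: [0.4, 1.1, -3.7]
width: 0.307
grip_force: 39.7
```

jog_arm:
  turn:
    - [0,0,0]
    - [0,0,0]
  delta_pos:
    - [0,0,0]
    - [0,0,0]
  gripper: [0.02,0.02]

```text
time: 13.55
tool_pos: [0.4966, -0.125, 0.2029]
tcp_rot: [-1.213, -2.897, -0.001]
wrist_force: [0.5, -0.3, -3.5]
width: 0.31
grip_force: 39.7
```

```bash
cat >> h.py <<'E'
PADS=[(.4393,-.0677),(.4941,-.1235),(.5482,-.1791),(.6032,-.2347)]
def held(f,name,zg,pad,lo=None):
    "centre of held cap and offset to the pad, both in the wrist view (bias taken from the bare pads)"
    if lo: HS[name]=(*lo,HS[name][2])
    s=read_state(); w=snap('wrist',f); e=s['tool_pos'][2]-zg
    p=cap(w,name,s['tool_pos'][:2],e,s)
    plan(*PADS[pad],zg+.014,2.347)
    q=[.4380+.0540*pad,-.0661-.0550*pad]; R=Ro.from_rotvec(s['tcp_rot']).as_matrix()
    print('shift wanted, tool axes',(R.T@np.r_[np.array(q)-p[:2],0])[:2].round(4))
E
python3 -c "
from h import *
held('w6','green',.0499,1,((40,80,30),(85,255,255)))"
```

```text
green exp [255.3 280.9] cen [257.2 271.1] [228, 242, 59, 59, 2743] world [ 0.4936 -0.1207  0.229 ] encl [ 0.4935 -0.1208  0.229 ] 30.766355514526367
t 13.6 pos [ 0.4967 -0.1244  0.203 ] phi 2.35 F [-1.1  0.4 -4.9] w 0.304 | d [ 0.0023 -0.0012  0.1391] turnz 0.003 tilt [ 1.2e-03  1.0e-04 -1.0e+00] q [-0.29 -0.03  1.98  0.    1.19 -1.07]
shift wanted, tool axes [ 0.0008 -0.0014]
```

View pics/w6.png

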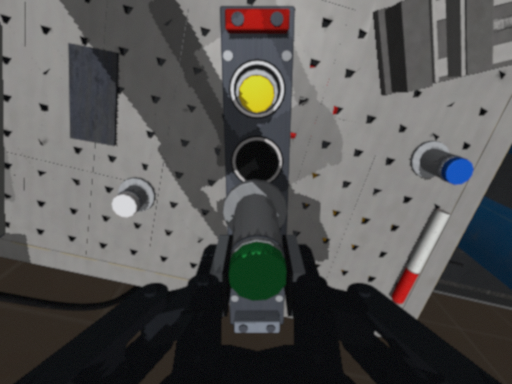

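jog_arm:
  turn:
    - [0,0,0]
    - [0,0,0]
    - [0,0,0]
    - [0,0,0]
    - [0,0,0]
    - [0,0,0]
    - [0,0,0]
    - [0,0,0]
    - [0,0,0]
  delta_pos:
    - [0.001,-0.001,0.02]
    - [0,0,0.03]
    - [0,0,0.03]
    - [0,0,0.03]
    - [0,0,0.015]
    - [0,0,0.008]
    - [0,0,0.003]
    - [0,0,0]
    - [0,0,0]
  gripper: [0.02,0.02,0.02,0.02,0.02,0.02,0.02,0.02,0.02]

```text
time: 14.35
tool_pos: [0.4971, -0.125, 0.0686]
tcp_rot: [1.209, 2.897, 0.0]
wrist_force: [-0.0, 0.3, -3.6]
width: 0.305
grip_force: 40.1
```

jog_arm:
  turn:
    - [0,0,0]
    - [0,0,0]
    - [0,0,0]
    - [0,0,0]
    - [0,0,0]
  delta_pos:
    - [0,0,0.0015]
    - [0,0,0.0015]
    - [0,0,0.001]
    - [0,0,0.001]
    - [0,0,0]
  gripper: [0.02,0.02,0.02,0.02,0.02]

```text
time: 14.77
tool_pos: [0.4968, -0.1257, 0.0641]
tcp_rot: [1.211, 2.897, 0.0]
wrist_force: [-2.9, 1.3, 4.9]
width: 0.305
grip_force: 40.8
```

jog_arm:
  turn:
    - [0,0,0]
    - [0,0,0]
    - [0,0,0]
    - [0,0,0]
    - [0,0,0]
    - [0,0,0]
    - [0,0,0]
    - [0,0,0]
    - [0,0,0]
    - [0,0,0]
    - [0,0,0]
    - [0,0,0]
    - [0,0,0]
    - [0,0,0]
  delta_pos:
    - [0,0,0]
    - [0,0,0]
    - [0,0,0]
    - [0,0,0]
    - [0,0,0]
    - [0,0,-0.01]
    - [0,0,-0.03]
    - [0,0,-0.03]
    - [0,0,-0.03]
    - [0,0,-0.03]
    - [0,0,-0.03]
    - [0,0,0]
    - [0,0,0]
    - [0,0,0]
  gripper: [0.06,0.06,0.06,0.06,0.06,0.06,0.06,0.06,0.06,0.06,0.06,0.06,0.06,0.06]

```text
time: 15.93
tool_pos: [0.4955, -0.1251, 0.2224]
tcp_rot: [1.211, 2.898, 0.0]
wrist_force: [-0.9, -0.1, -0.0]
width: 0.705
grip_force: 0.0
```

```bash
python3 -c "
from h import *
s=read_state();w=snap('wrist','w7')
cap(w,'green',(.496,-.124),.014,s);plan(.6372,.0189,.22,2.347)
cv2.imwrite('pics/c7.png',cv2.convertScaleAbs(cv2.resize(w[70:240,186:326,::-1],None,fx=3.5,fy=3.5,interpolation=cv2.INTER_CUBIC),alpha=1.4))"
```

```text
green exp [257.4 178.4] cen [253.6 175.9] [241, 160, 28, 29, 509] world [ 0.4916 -0.1248  0.09  ] encl [ 0.4918 -0.1224  0.09  ] 14.475545883178711
t 15.98 pos [ 0.4949 -0.1249  0.2213] phi 2.35 F [ 0.4  1.  -1.3] w 0.699 | d [0.0023 0.2024 0.0011] turnz 0.003 tilt [ 1.7e-03 -9.0e-04 -1.0e+00] q [-0.3  -0.04  1.96 -0.    1.22 -1.08]
```

View pics/c7.png

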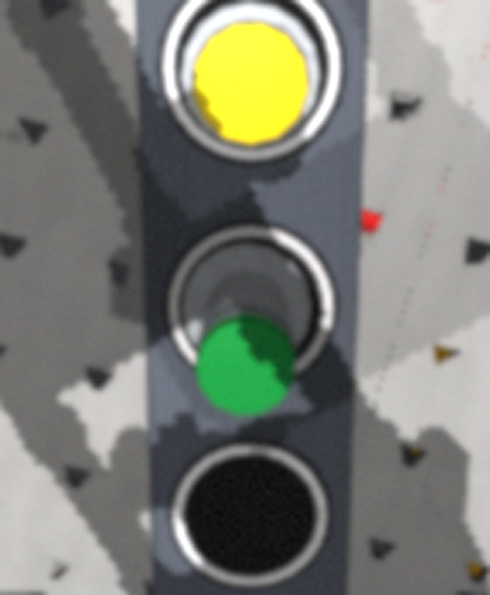

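Green's foot centre is at (249,301) against a ring centre of (252,303), which is within about 1.3 mm. Next is blue.

jog_arm:
  turn:
    - [0,0,0]
    - [0,0,0]
    - [0,0,0]
    - [0,0,0]
    - [0,0,0]
    - [0,0,0]
    - [0,0,0]
    - [0,0,0]
  delta_pos:
    - [0.001,0.0337,0]
    - [0,0.0337,0]
    - [0,0.0337,0]
    - [0,0.0337,0]
    - [0,0.0337,0]
    - [0,0.0337,0]
    - [0,0,0]
    - [0,0,0]
  gripper: [0.06,0.06,0.06,0.06,0.06,0.06,0.06,0.06]

```text
time: 16.65
tool_pos: [0.6384, 0.0189, 0.2194]
tcp_rot: [-1.206, -2.896, 0.003]
wrist_force: [0.6, -1.1, -0.3]
width: 0.704
grip_force: 0.0
```

```bash
python3 -c "
from h import *
s=read_state();w=snap('wrist','w8');
p=cap(w,'blue',(.6372,.0189),0,s);plan(.6372,.0189,.028,2.347);plan(*p[:2],.028)"
```

```text
blue exp [256.1 170.4] cen [257.1 169.6] [245, 157, 25, 26, 530] world [0.6373 0.0203 0.058 ] encl [0.6373 0.0201 0.058 ] 13.281207084655762
t 16.7 pos [0.6377 0.0179 0.2197] phi 2.351 F [-0.1 -0.8 -0.1] w 0.704 | d [0.0005 0.0011 0.1917] turnz 0.004 tilt [ 0.003  -0.0037 -1.    ] q [-0.01  0.2   1.7  -0.    1.24 -0.79]
t 16.7 pos [0.6377 0.0179 0.2197] phi 2.351 F [-0.1 -0.8 -0.1] w 0.704 | d [0.0014 0.0022 0.1917] turnz None tilt [ 0.003  -0.0037 -1.    ] q [-0.01  0.2   1.7  -0.    1.24 -0.79]
```

jog_arm:
  turn:
    - [0,0,0]
    - [0,0,0]
    - [0,0,0]
    - [0,0,0]
    - [0,0,0]
    - [0,0,0]
    - [0,0,0]
    - [0,0,0]
    - [0,0,0]
    - [0,0,0]
    - [0,0,0]
    - [0,0,0]
    - [0,0,0]
    - [0,0,0]
    - [0,0,0]
    - [0,0,0]
  delta_pos:
    - [0,0.001,0.02]
    - [0,0,0.03]
    - [0,0,0.03]
    - [0,0,0.03]
    - [0,0,0.03]
    - [0,0,0.025]
    - [0,0,0.015]
    - [0,0,0.011]
    - [0,0,0]
    - [0,0,0]
    - [0,0,0]
    - [0,0,0]
    - [0,0,0]
    - [0,0,0]
    - [0,0,0]
    - [0,0,0]
  gripper: [0.06,0.06,0.06,0.06,0.06,0.06,0.06,0.06,0.06,0.06,0.02,0.02,0.02,0.02,0.02,0.02]
  grip_force: 40

```text
time: 18.03
tool_pos: [0.6408, 0.0178, 0.0332]
tcp_rot: [1.21, 2.897, 0.0]
wrist_force: [-1.9, -2.1, 6.5]
width: 0.307
grip_force: 39.2
```

jog_arm:
  turn:
    - [0,0,0]
    - [0,0,0]
    - [0,0,0]
    - [0,0,0]
    - [0,0,0]
    - [0,0,0]
    - [0,0,0]
    - [0,0,0]
    - [0,0,0]
    - [0,0,0]
    - [0,0,0]
    - [0,0,0]
    - [0,0,0]
    - [0,0,0]
  delta_pos:
    - [0,0,-0.01]
    - [0,0,-0.03]
    - [0,0,-0.04]
    - [0,0,-0.04]
    - [0,0,-0.03]
    - [-0.0131,-0.034,0]
    - [-0.0131,-0.034,0]
    - [-0.0131,-0.034,0]
    - [-0.0131,-0.034,0]
    - [-0.0131,-0.034,0]
    - [-0.0131,-0.034,0]
    - [0,0,0]
    - [0,0,0]
    - [0,0,0]
  gripper: [0.02,0.02,0.02,0.02,0.02,0.02,0.02,0.02,0.02,0.02,0.02,0.02,0.02,0.02]

```text
time: 19.2
tool_pos: [0.5496, -0.1808, 0.1814]
tcp_rot: [-1.213, -2.898, -0.001]
wrist_force: [0.2, 0.8, -2.4]
width: 0.306
grip_force: 40.2
```

```bash
python3 -c "
from h import *
held('w9','blue',.0332,2,((98,100,30),(128,255,255)))"
```

```text
blue exp [255.3 279.2] cen [257.2 268.2] [229, 239, 58, 59, 2767] world [ 0.5461 -0.1759  0.2062] encl [ 0.546  -0.1761  0.2062] 30.76651382446289
t 19.25 pos [ 0.5499 -0.1802  0.1813] phi 2.35 F [-0.2  0.3 -2.2] w 0.307 | d [ 0.0019 -0.0005  0.1341] turnz 0.003 tilt [ 4.e-04  6.e-04 -1.e+00] q [-0.36  0.12  1.87  0.    1.15 -1.14]
shift wanted, tool axes [-0.0001 -0.0001]
```

jog_arm:
  turn:
    - [0,0,0]
    - [0,0,0]
    - [0,0,0]
    - [0,0,0]
    - [0,0,0]
    - [0,0,0]
    - [0,0,0]
    - [0,0,0]
    - [0,0,0]
  delta_pos:
    - [0,0,0.02]
    - [0,0,0.03]
    - [0,0,0.03]
    - [0,0,0.03]
    - [0,0,0.012]
    - [0,0,0.006]
    - [0,0,0.003]
    - [0,0,0]
    - [0,0,0]
  gripper: [0.02,0.02,0.02,0.02,0.02,0.02,0.02,0.02,0.02]

```text
time: 20.0
tool_pos: [0.5515, -0.1813, 0.0521]
tcp_rot: [1.21, 2.896, 0.0]
wrist_force: [1.0, -1.5, -2.1]
width: 0.306
grip_force: 40.2
```

jog_arm:
  turn:
    - [0,0,0]
    - [0,0,0]
    - [0,0,0]
    - [0,0,0]
  delta_pos:
    - [0,0,0.0015]
    - [0,0,0.001]
    - [0,0,0.001]
    - [0,0,0]
  gripper: [0.02,0.02,0.02,0.02]

```text
time: 20.33
tool_pos: [0.5501, -0.1812, 0.0473]
tcp_rot: [1.211, 2.897, 0.0]
wrist_force: [0.4, -0.6, -0.7]
width: 0.303
grip_force: 40.2
```

jog_arm:
  turn:
    - [0,0,0]
    - [0,0,0]
    - [0,0,0]
    - [0,0,0]
    - [0,0,0]
    - [0,0,0]
    - [0,0,0]
    - [0,0,0]
    - [0,0,0]
    - [0,0,0]
    - [0,0,0]
    - [0,0,0]
    - [0,0,0]
    - [0,0,0]
    - [0,0,0]
  delta_pos:
    - [0,0,0.001]
    - [0,0,0]
    - [0,0,0]
    - [0,0,0]
    - [0,0,0]
    - [0,0,0]
    - [0,0,-0.01]
    - [0,0,-0.03]
    - [0,0,-0.03]
    - [0,0,-0.03]
    - [0,0,-0.035]
    - [0,0,-0.035]
    - [0,0,0]
    - [0,0,0]
    - [0,0,0]
  gripper: [0.02,0.06,0.06,0.06,0.06,0.06,0.06,0.06,0.06,0.06,0.06,0.06,0.06,0.06,0.06]

```text
time: 21.58
tool_pos: [0.5496, -0.1809, 0.2162]
tcp_rot: [1.211, 2.898, 0.0]
wrist_force: [0.2, -0.7, -0.5]
width: 0.701
grip_force: 0.0
```

```bash
python3 -c "
from h import *
s=read_state();w=snap('wrist','w10')
cap(w,'blue',(.55,-.18),.014,s);plan(.4199,-.2573,.20,2.347)
cv2.imwrite('pics/c8.png',cv2.convertScaleAbs(cv2.resize(w[70:240,146:326,::-1],None,fx=3.5,fy=3.5,interpolation=cv2.INTER_CUBIC),alpha=1.4))"
```

```text
blue exp [257.2 175. ] cen [255.7 171.6] [243, 157, 28, 29, 594] world [ 0.5465 -0.1786  0.072 ] encl [ 0.5465 -0.1781  0.072 ] 14.300142288208008
t 21.63 pos [ 0.5488 -0.1807  0.2148] phi 2.35 F [-0.4  0.4 -0.2] w 0.7 | d [ 0.036  -0.1456  0.015 ] turnz 0.003 tilt [ 1.8e-03 -8.0e-04 -1.0e+00] q [-0.36  0.09  1.83  0.    1.22 -1.14]
```

View pics/c8.png

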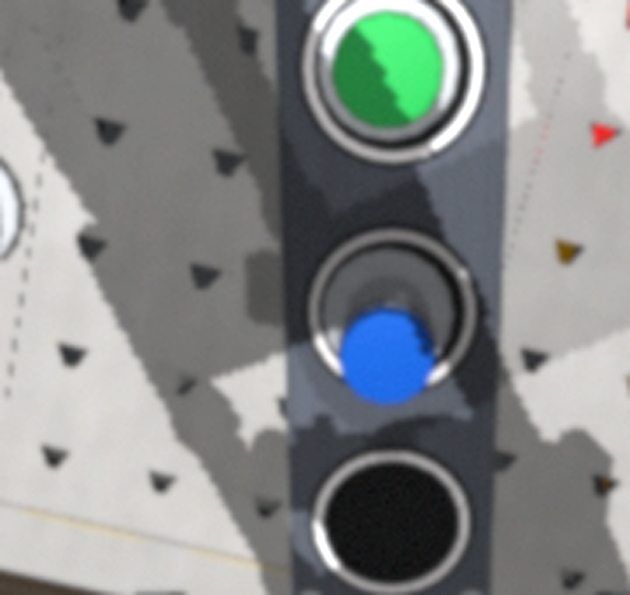

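Blue is centred within about 1.2 mm (foot (389,305), ring (392,307)). White is last.

jog_arm:
  turn:
    - [0,0,0]
    - [0,0,0]
    - [0,0,0]
    - [0,0,0]
    - [0,0,0]
    - [0,0,0]
  delta_pos:
    - [0.009,-0.0364,0]
    - [0.009,-0.0364,0]
    - [0.009,-0.0364,0]
    - [0.009,-0.0364,0]
    - [0,0,0]
    - [0,0,0]
  gripper: [0.06,0.06,0.06,0.06,0.06,0.06]

```text
time: 22.13
tool_pos: [0.4184, -0.2578, 0.2138]
tcp_rot: [-1.215, -2.893, -0.001]
wrist_force: [1.4, 0.6, 0.5]
width: 0.707
grip_force: 0.0
```

```bash
python3 -c "
from h import *
s=read_state();w=snap('wrist','w11');print(w2px('wrist',[.4199,-.2573,.04],s),w2px('wrist',[.4199,-.2573,.006],s))
plan(.4199,-.2573,.010,2.347)
cv2.imwrite('pics/c9.png',w[:,:,::-1])"
```

```text
(np.float64(257.71889082471523), np.float64(168.8280497668537)) (np.float64(257.6836483206504), np.float64(161.44504507252896))
t 22.18 pos [ 0.4197 -0.2574  0.2142] phi 2.348 F [ 0.4  0.4 -0.4] w 0.705 | d [-6.000e-04  2.000e-04  2.042e-01] turnz 0.001 tilt [ 0.0027 -0.     -1.    ] q [-0.6  -0.07  2.    0.    1.21 -1.38]
```

View pics/c9.png

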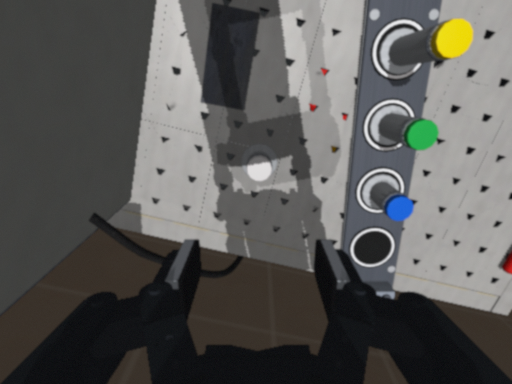

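White's cap is at (259,167), as predicted, and the three placed rests stand in their rings.

jog_arm:
  turn:
    - [0,0,0]
    - [0,0,0]
    - [0,0,0]
    - [0,0,0]
    - [0,0,0]
    - [0,0,0]
    - [0,0,0]
    - [0,0,0]
    - [0,0,0]
    - [0,0,0]
    - [0,0,0]
    - [0,0,0]
    - [0,0,0]
    - [0,0,0]
    - [0,0,0]
    - [0,0,0]
  delta_pos:
    - [-0.001,0.001,0.02]
    - [0,0,0.03]
    - [0,0,0.03]
    - [0,0,0.03]
    - [0,0,0.03]
    - [0,0,0.03]
    - [0,0,0.02]
    - [0,0,0.012]
    - [0,0,0]
    - [0,0,0]
    - [0,0,0]
    - [0,0,0]
    - [0,0,0]
    - [0,0,0]
    - [0,0,0]
    - [0,0,0]
  gripper: [0.06,0.06,0.06,0.06,0.06,0.06,0.06,0.06,0.06,0.06,0.02,0.02,0.02,0.02,0.02,0.02]
  grip_force: 40

```text
time: 23.52
tool_pos: [0.4235, -0.2584, 0.0153]
tcp_rot: [1.211, 2.896, -0.0]
wrist_force: [0.3, 0.4, 5.3]
width: 0.306
grip_force: 39.6
```

jog_arm:
  turn:
    - [0,0,0]
    - [0,0,0]
    - [0,0,0]
    - [0,0,0]
    - [0,0,0]
    - [0,0,0]
    - [0,0,0]
    - [0,0,0]
    - [0,0,0]
    - [0,0,0]
    - [0,0,0]
    - [0,0,0]
    - [0,0,0]
  delta_pos:
    - [0,0,-0.01]
    - [0,0,-0.03]
    - [0,0,-0.04]
    - [0,0,-0.04]
    - [0,0,-0.03]
    - [-0.0223,0.029,0]
    - [-0.0223,0.029,0]
    - [-0.0223,0.029,0]
    - [-0.0223,0.029,0]
    - [-0.0223,0.029,0]
    - [0,0,0]
    - [0,0,0]
    - [0,0,0]
  gripper: [0.02,0.02,0.02,0.02,0.02,0.02,0.02,0.02,0.02,0.02,0.02,0.02,0.02]

```text
time: 24.6
tool_pos: [0.6026, -0.2347, 0.1628]
tcp_rot: [-1.21, -2.896, 0.0]
wrist_force: [-0.8, 0.2, -2.5]
width: 0.303
grip_force: 40.4
```

```bash
python3 -c "
from h import *
s=read_state();w=snap('wrist','w12')
h=cv2.cvtColor(w,cv2.COLOR_RGB2HSV)[220:330,205:310];print(h[55,::6].tolist()); print(h[::6,52].tolist())"
```

```text
[[110, 36, 21], [108, 51, 25], [108, 17, 73], [120, 28, 27], [0, 4, 69], [0, 5, 104], [0, 3, 102], [165, 5, 104], [165, 5, 104], [15, 5, 104], [0, 2, 103], [165, 5, 103], [0, 3, 102], [165, 5, 103], [105, 34, 15], [108, 17, 77], [120, 21, 36], [120, 64, 16]]
[[110, 10, 79], [100, 11, 69], [109, 32, 63], [120, 2, 115], [170, 7, 108], [0, 3, 180], [165, 5, 103], [165, 5, 104], [0, 5, 103], [165, 5, 103], [150, 3, 102], [165, 5, 104], [165, 5, 102], [15, 72, 57], [14, 68, 56], [15, 72, 57], [17, 76, 54], [15, 61, 59], [13, 63, 57]]
```

View pics/w12.png

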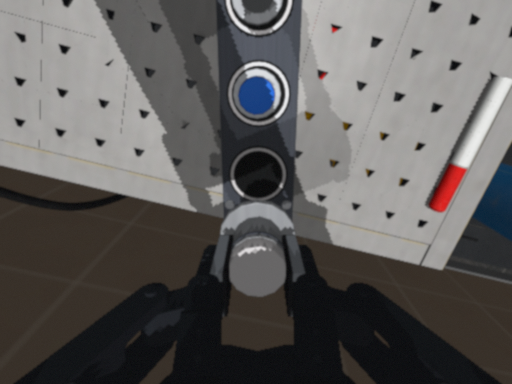

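```bash
python3 -c "
from h import *
s=read_state();print(px2w('wrist',258,267,s['tool_pos'][2]+.0247,s))
plan(.6032+.0023+.0007,-.2347-.0024+.0007,.0293,2.347)"
```

```text
[ 0.59854796 -0.22946243  0.18775056]
t 24.65 pos [ 0.6022 -0.2349  0.1631] phi 2.35 F [-0.3 -0.4 -3. ] w 0.304 | d [-0.0042  0.002   0.1337] turnz 0.003 tilt [ 0.0022 -0.0012 -1.    ] q [-0.41  0.26  1.74 -0.    1.15 -1.19]
```

jog_arm:
  turn:
    - [0,0,0]
    - [0,0,0]
    - [0,0,0]
    - [0,0,0]
    - [0,0,0]
    - [0,0,0]
    - [0,0,0]
    - [0,0,0]
    - [0,0,0]
  delta_pos:
    - [-0.003,0.0015,0.02]
    - [0,0,0.03]
    - [0,0,0.03]
    - [0,0,0.03]
    - [0,0,0.012]
    - [0,0,0.005]
    - [0,0,0.003]
    - [0,0,0]
    - [0,0,0]
  gripper: [0.02,0.02,0.02,0.02,0.02,0.02,0.02,0.02,0.02]

```text
time: 25.4
tool_pos: [0.6084, -0.2371, 0.0361]
tcp_rot: [1.21, 2.895, -0.0]
wrist_force: [0.0, -0.3, -2.1]
width: 0.306
grip_force: 40.4
```

jog_arm:
  turn:
    - [0,0,0]
    - [0,0,0]
    - [0,0,0]
    - [0,0,0]
  delta_pos:
    - [0,0,0.0015]
    - [0,0,0.001]
    - [0,0,0]
    - [0,0,0]
  gripper: [0.02,0.02,0.02,0.02]

```text
time: 25.73
tool_pos: [0.6072, -0.2363, 0.0318]
tcp_rot: [1.211, 2.898, -0.0]
wrist_force: [0.1, 0.3, -3.7]
width: 0.303
grip_force: 40.4
```

jog_arm:
  turn:
    - [0,0,0]
    - [0,0,0]
    - [0,0,0]
    - [0,0,0]
  delta_pos:
    - [0.0005,-0.0005,0.001]
    - [0,0,0.001]
    - [0,0,0.001]
    - [0,0,0]
  gripper: [0.02,0.02,0.02,0.02]

```text
time: 26.07
tool_pos: [0.6066, -0.2366, 0.0294]
tcp_rot: [1.211, 2.898, -0.0]
wrist_force: [-2.4, 0.3, 3.6]
width: 0.305
grip_force: 41.0
```

Contact. Now I'll release, lift and check.

jog_arm:
  turn:
    - [0,0,0]
    - [0,0,0]
    - [0,0,0]
    - [0,0,0]
    - [0,0,0]
    - [0,0,0]
    - [0,0,0]
    - [0,0,0]
    - [0,0,0]
    - [0,0,0]
    - [0,0,0]
    - [0,0,0]
    - [0,0,0]
    - [0,0,0]
  delta_pos:
    - [0,0,0]
    - [0,0,0]
    - [0,0,0]
    - [0,0,0]
    - [0,0,0]
    - [0,0,-0.01]
    - [0,0,-0.03]
    - [0,0,-0.035]
    - [0,0,-0.035]
    - [0,0,-0.035]
    - [0,0,-0.035]
    - [0,0,0]
    - [0,0,0]
    - [0,0,0]
  gripper: [0.06,0.06,0.06,0.06,0.06,0.06,0.06,0.06,0.06,0.06,0.06,0.06,0.06,0.06]

```text
time: 27.23
tool_pos: [0.606, -0.2362, 0.2087]
tcp_rot: [1.211, 2.898, 0.0]
wrist_force: [-0.9, 0.0, -0.9]
width: 0.699
grip_force: 0.0
```

```bash
python3 -c "
from h import *
s=read_state();print(s['tool_pos'],s['wrist_force']);w=snap('wrist','w13');a=snap('side','s13')
A=cv2.resize(w[0:220,176:336,::-1],(420,578),interpolation=cv2.INTER_CUBIC);B=cv2.resize(a[90:310,150:390,::-1],(378,347));B=np.vstack([B,np.zeros((231,378,3),np.uint8)])
cv2.imwrite('pics/c10.png',np.hstack([A,B]))"
```

```text
[ 0.60604651 -0.23616366  0.20871484] [-0.89168168  0.03423875 -0.9202887 ]
```

View pics/c10.png

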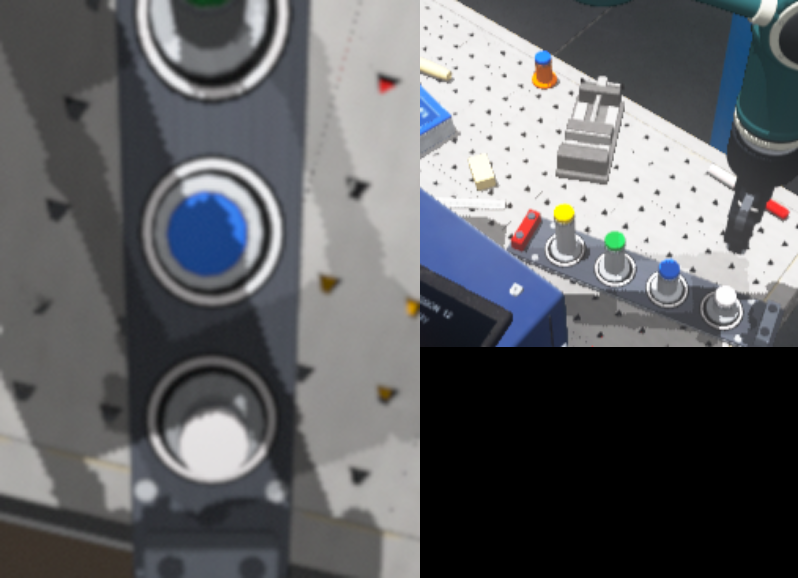

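All four rests stand upright in their rings. In order from the red stop they are yellow, green, blue and white. The brass block and the orange part were not moved, and the gripper is open and clear.

```bash
python3 -c "
from workcell import ticket
print(ticket.finish_job())"
```

```text
the job is handed in; nothing more can be done
None
```

The job is handed in: the rests stand upright on the pads in the order yellow, green, blue, white from the red stop, each centred to within about 1–2 mm by my camera readings, with the gripper open and clear after about 27 s of the 102 s; the hand-in returned no verdict.

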